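Lay the coffee tray to its drawn layout

ROBOT

A 6-joint arm with a two-finger parallel gripper is mounted at the origin on the work surface. World frame = base frame: x ahead of the robot, y to its left, z up, the work surface at z = 0. Lengths are in m, angles in rad, forces in N, time in s.
With the tool pointing down it reaches from about 0.225 to 0.875 m from the base axis. Payload 3.4 kg.
Tool frame: the origin (TCP) lies between the finger pads; the fingertips stand 8 mm ahead of it and the grasp point (between the pads) lies 11 mm behind it; z points along the fingers, y is the line along which they close (so a half turn about z gives the same grasp; the last joint's range is limited). The gripper opens to 85 mm and grips with 20 to 120 N. Pads are 22 mm wide; open, the fingers measure 114 mm over their backs; the gripper's body (76 mm by 85 mm) begins 54 mm behind the grasp point. The pads swing forward as they close: fully open they stand 13 mm farther back than shut.
Start: joints at [1.207, 0.276, 1.505, -0, 1.361, -0.121], TCP at [0.138, 0.558, 0.239] pointing down, gripper open.
Joint ranges: [-2.89, 2.89], [-0.75, 2.08], [0.22, 2.7], [-1.18, 4.32], [0.11, 2.71], [-2.7, 2.7]. Speed limits (rad/s): [2.57, 2.57, 3.14, 3.14, 3.14, 3.14].

INTERFACE

Orientations are given as a unit quaternion [w, x, y, z].
In Python, from rig import manip gives the robot as it stands.
- The arm moves only by the tool move_arm, never from a script. Its argument "deltas" is a list that holds one entry, the list of rows, each a list of 5 numbers: the shift along the tool's x, y, z normalised to -1 to 1, where 1 is 80 cm, then the turn about the tool's z normalised to -1 to 1, where 1 is 120 degrees, then the closure, from -1 (fully open) to 1 (shut). In form: [[[tx, ty, tz, twist, grip], ...]]. A call has 1 to 12 rows; each row is the pose to reach, as a shift and turn from the pose commanded when the call began, along the tool's axes at that moment; what a row does not reach only later rows make up. A row lasts 1/10 s, in which the tool goes at most 50 mm and 8.59 degrees, less where a joint would pass 70% of its speed; a pose out of reach is approached as far as the arm can. A call with a number of a shift or a turn outside -1 to 1 is refused whole. A call with a gripper value outside its range is refused whole. The fingers move at their own pace and stop on an object; "squeeze" is the grip in N (left out, the last holds). Time passes only in rows, so rows that repeat a pose let the fingers close. It gives the time, the measured TCP pose, the force, the opening and the grip force at its end, in the units of the state.
- manip.get_state(): the state, without advancing time (a new reading comes with each control period).
- manip.get_image(name): name is "scene" or "top" or "wrist"; returns the picture (400x640x3 uint8, red, green, blue); there is no depth.
- manip.camera_params(name): a dict with "fx", "fy", "cx", "cy" (pixels), "R" (3x3) and "t" (3): a world point X has camera coordinates R X + t; the wrist camera has in their place "tool_from_camera" (4x4, takes a point from camera to tool coordinates, whose origin is the TCP and whose axes are the flange's). Camera axes: x right, y down, z forward; pixel columns grow to the right and rows downward; lengths in m; the calibration is good to about 2 mm. The wrist camera is an equidistant fisheye: a pixel r from the principal point sees the ray r / f radians off the axis. A picture is of the moment at which its call begins: read the wrist's pose just before it. camera_params takes no time and is no camera call.
- manip.sign_off(): hands the job in; it is judged then, once.
The state is a dict: "clock": time; "qpos": joint angles; "qd": joint speeds; "effort": joint torques, N m; "position": TCP position; "ee_rot": TCP orientation; "contact_force": force on the tool from outside, world axes, zero at the start; "moment": the same for the moment, N m; "width": finger opening in m; "gripper_force": force on a finger pad.
Only numpy, scipy, OpenCV 4.12 (cv2) and the standard library are available. Lean on these libraries where they do the work, as an engineer would, in place of code of your own. Each camera call takes 0.05 s, during which the arm holds its last target. There are 200 camera calls.

TASK

Lay the tray as its drawn layout shows: stand the open steel pot upright inside the smaller, empty ring and lay the wooden spoon inside the spoon outline, bowl end at the bowl end. Take the pot's lid from the sloping drainer and put it on the pot, fully home. Set the pot and lid down gently, without dropping them, and do not disturb the cup already on the tray or the tumbler and bowl beside it.

Things in the scene. Friction and masses are not known exactly. Their poses are not given: they have to be found in the camera images.
- tray: White flat tray, 240 mm (its x) by 320 mm (its y), fixed to the counter; walls 6 mm thick, rim 12 mm above the counter, floor 6 mm above the counter. Origin at the centre of its underside, z up. Drawn in thin black lines on its floor: a spoon outline and two rings.
- spoon_place (a point): Centre of the spoon outline, on the tray floor; axes parallel to the tray's. The outline is 185 mm long along the tray's y; the bowl end is at +y (round, 64 mm across, its centre 58 mm from this point), the handle end at -y (32 mm wide).
- pot_ring: The smaller drawn ring, 82 mm across, empty: the pot's place. Origin at its centre on the tray floor. Flat drawing; it may be on either side of the tray, at the tray's far (+x) half.
- cup_ring: The larger drawn ring, 100 mm across, in which the white cup already stands; origin at its centre on the tray floor. It is 150 mm from the pot's ring, centre to centre.
- pot_center (a point): Open cylindrical steel pot without handles, outside diameter 62 mm, height 70 mm, wall 4 mm (mouth 54 mm across), about 0.25 kg, standing upright on the counter. Point on its axis, half-way up (35 mm above its underside), z up.
- lid_center (a point): The pot's steel lid, face down on the drainer slope against its lip. From below: plug 49 mm across, 8 mm deep, chamfered; flange 70 mm across, 5 mm thick; knob; 41 mm high in all, 0.09 kg. Point on its axis 20.5 mm above the plug's underside. z out through the knob, leaning 35 degrees to the drainer's low edge. Fully home, the flange is on the rim and this point 47.5 mm above pot_center.
- lid_knob (a point): Middle of the lid's black cylindrical knob, 20 mm across and 28 mm high, upright on the flange; 6.5 mm along the lid's z from lid_center. Same axes.
- drainer: Fixed steel wire draining rack 160 mm wide (its y), with a 150 mm long slope that rises at 35 degrees towards its +x; the low edge faces the robot and has a lip 16 mm high, square to the slope. Origin on the counter under the middle of the slope, which there is 85 mm high; highest edge about 130 mm.
- spoon_center (a point): Wooden spoon, 160 mm long, lying flat on the counter, about 0.04 kg. Straight handle 12 mm wide and 10 mm high, 120 mm long, then a round bowl 44 mm across and 12 mm high. Point at the middle of its length (on the handle), 5 mm above its underside; x points to the bowl end, z up.
- spoon_bowl (a point): Centre of the spoon's bowl, 58 mm along the spoon's x from spoon_center, 5 mm above the underside.
- cup: White cup, 80 mm across the mouth, 60 mm high, loose, already standing in its ring: leave it. Origin at the centre of its underside.
- bowl: White bowl standing upside down on the counter beyond the tray, 92 mm across, 50 mm high, loose: leave it. Origin at the centre of its underside.
- tumbler: Glass tumbler standing upside down on the counter beyond the tray, 72 mm across at the counter, 110 mm high, loose: leave it. Origin at the centre of its underside.
Mind the look-alikes: they are no part of the job. What is shaped like the part that bears lid_center but blue is not meant. Of the things shaped like the part that bears spoon_center, the wooden one is meant.

How it is judged:
At the end, for the whole second after the job is handed in: Pot upright on the tray floor, within 10 mm of the smaller ring's centre; lid home on it (height 3 mm, centred 5 mm, level 0.06 rad); spoon flat on the tray, bowl at the bowl end, within 12 mm across, 16 mm along and 0.16 rad of its outline; cup still in its ring; all at rest (horizontal distance between pot_center and pot_ring below 0.01 m and height (world z) of pot_center below 0.044 m and angle between pot_center's own z axis and vertical below 0.05 rad and horizontal distance between lid_center and pot_center below 0.005 m and z of lid_center in the frame of pot_center between 0.0445 and 0.05 m and angle between lid_center's own z axis and vertical below 0.06 rad and x of spoon_center in the frame of spoon_place between -0.012 and 0.012 m and y of spoon_center in the frame of spoon_place between -0.016 and 0.016 m and y of spoon_bowl in the frame of spoon_place above 0.03 m and angle between the x axis of spoon_center and the y axis of tray, either way round below 0.16 rad and height (world z) of spoon_center below 0.016 m and angle between spoon_center's own z axis and vertical below 0.08 rad and horizontal distance between cup and cup_ring below 0.02 m and linear speed of each of pot, lid, spoon below 0.02 m/s); the robot touches nothing.
It fails at once if the cup on the tray is disturbed (moved more than 15 mm) (distance of cup from where it was at the start of the episode above 0.015 m).
It fails at once if the bowl or the tumbler is disturbed (moved more than 20 mm) (distance of any of bowl, tumbler from where it was at the start of the episode above 0.02 m).
It fails at once if the pot is dropped onto its ring, or the lid onto the pot, from more than 15 mm ((horizontal distance between pot_center and pot_ring below 0.05 m and height (world z) of pot_center above 0.056 m and contact force between the fingers and pot below 0.05 N and contact force between the fingers and lid below 0.05 N) or (horizontal distance between lid_center and pot_center below 0.04 m and z of lid_center in the frame of pot_center above 0.0625 m and contact force between the fingers and lid below 0.05 N)).
It also fails if it takes over 64 s, if anything falls off the work surface, if the arm or the gripper's body presses on something with over 40 N, if the wrist force passes 120 N, or if a joint passes its speed limit or range.

## Working session

There is one attempt and no reset: what is moved stays moved. The work goes in short steps, Python scripts to look and compute and a tool call to move; the robot and the scene stay as the last step left them, time stands still between calls to the robot, and variables do not carry over. Pictures are saved under pics/ and viewed, at most 10 in all, crops included, and the job is handed in when it is done.

Besides the shell and the picture viewer there is one more tool, called after ">>>" by a JSON object that holds its "op" and its "data". move_arm: Moves the arm, as the interface text tells. Scaled input: -1 to 1 covers 80 cm each way for a shift and 120 degrees each way for a turn. Its arguments: {"type":"object","properties":{"deltas":{"type":"array","items":{"type":"array","items":{"type":"array","items":{"type":"number","minimum":-1,"maximum":1}}}},"squeeze":{"type":"number"}},"required":["deltas"]}

```bash
mkdir -p pics; python3 - <<'E'
from rig import manip
import cv2,json,numpy as np
for n in ["scene","top"]:
    cv2.imwrite(f"pics/{n}.png",manip.get_image(n)[:,:,::-1])
for n in ["scene","top","wrist"]: print(n,manip.camera_params(n))
print(manip.get_state())
E
```

```text
scene {'fx': 517.5986712479021, 'fy': 517.5986712479021, 'cx': 317.7986153212365, 'cy': 201.10671603236733, 'R': array([[ 0.02513774,  0.99959897,  0.0130384 ],
       [ 0.78150043, -0.01151644, -0.6237984 ],
       [-0.62339808,  0.0258704 , -0.78147652]]), 't': array([-0.08598917, -0.39785586,  1.74648162])}
top {'fx': 370.8643655174801, 'fy': 370.8643655174801, 'cx': 324.57211991922736, 'cy': 196.66632113669368, 'R': array([[ 0.00379387, -0.9999702 , -0.00672362],
       [-0.99656874, -0.00322486, -0.08270642],
       [ 0.08268228,  0.00701432, -0.99655127]]), 't': array([0.04517857, 0.57025584, 0.99285868])}
wrist {'fx': 309.70691628693146, 'fy': 309.70691628693146, 'cx': 318.05548419667656, 'cy': 203.18957453636895, 'tool_from_camera': array([[ 1.24758885e-03, -9.45403112e-01, -3.25900905e-01,
         8.45020746e-02],
       [ 9.99999189e-01,  1.26308065e-03,  1.64060486e-04,
        -1.15089883e-03],
       [ 2.56535832e-04, -3.25900846e-01,  9.45403921e-01,
        -1.34397180e-01],
       [ 0.00000000e+00,  0.00000000e+00,  0.00000000e+00,
         1.00000000e+00]])}
{'clock': 0.1, 'qpos': array([ 1.20699294e+00,  2.76524264e-01,  1.50601370e+00,  5.42484501e-06,
        1.36067638e+00, -1.20982722e-01]), 'qd': array([ 0.00038604, -0.00174122, -0.00367795, -0.00175743,  0.00075622,
        0.002649  ]), 'effort': array([ 1.60989610e-03, -4.17700303e+01, -2.46403152e+01, -7.40991140e-05,
        5.61227920e-03, -3.70018222e-05]), 'position': array([0.13808524, 0.55770674, 0.2385276 ]), 'ee_rot': array([-1.97199221e-04,  1.21112800e-01,  9.92638420e-01, -7.86505397e-04]), 'contact_force': array([-0.23578758, -0.26261687, -0.07048578]), 'moment': array([ 0.00850506,  0.02601111, -0.01840545]), 'gripper_force': 0.0, 'width': 0.08564176426322491}
```

```bash
python3 - <<'E'
import cv2
for n in ["scene","top"]:
    cv2.imwrite(f"pics/{n}2.png",cv2.resize(cv2.imread(f"pics/{n}.png"),(800,500),interpolation=cv2.INTER_CUBIC))
E
```

```text
(no output)
```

View pics/scene2.png

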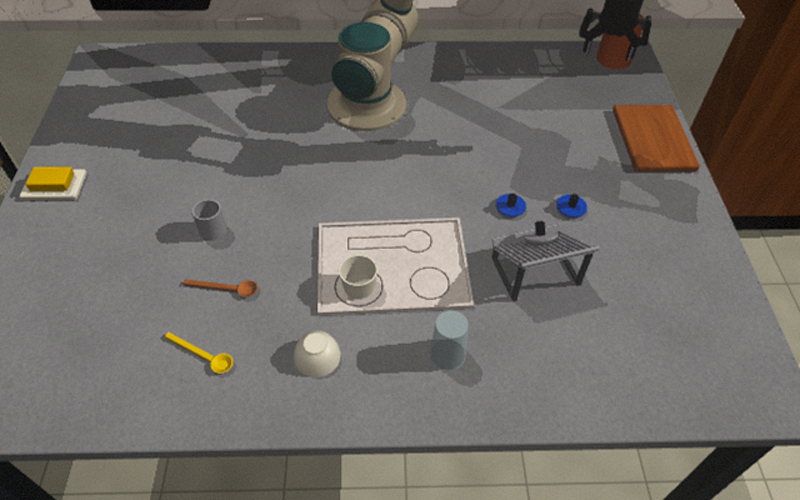

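View pics/top2.png

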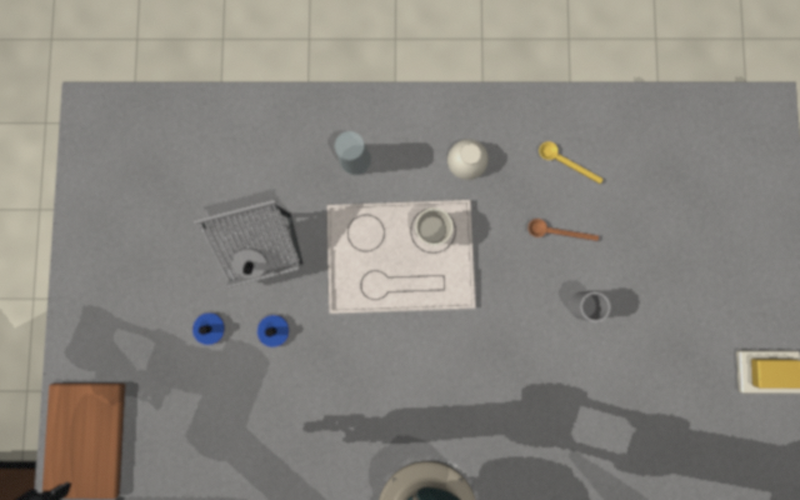

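The scene and top views show the pot (top, original px about 476,245), the wooden spoon (430,182 to 480,191), the tray (262–380, 160–250), the drainer with the grey lid (200,210) and the empty ring (293,186). I'll enlarge these areas to read them more closely.

```bash
python3 - <<'E'
import cv2,numpy as np
im=cv2.imread("pics/top.png")
def crop(im,x,y,w,h,s):
    c=cv2.resize(im[y:y+h,x:x+w],None,fx=s,fy=s,interpolation=cv2.INTER_CUBIC)
    for k in range(0,w,10):
        cv2.line(c,(k*s,0),(k*s,6 if k%20 else 12),(0,0,255),1)
        if k%20==0: cv2.putText(c,str(x+k),(k*s+2,20),0,.35,(0,255,255),1)
    for k in range(0,h,10):
        cv2.line(c,(0,k*s),(6 if k%20 else 12,k*s),(0,0,255),1)
        if k%20==0: cv2.putText(c,str(y+k),(12,k*s+4),0,.35,(0,255,255),1)
    return c
a=crop(im,255,155,130,100,6); cv2.imwrite("pics/a.png",a)
b=np.hstack([crop(im,155,155,95,75,4),crop(im,415,165,80,75,4)][:1]+[crop(im,415,165,100,75,4)])
sc=cv2.imread("pics/scene.png")
c=np.hstack([crop(sc,385,165,95,75,4),crop(sc,140,155,100,85,4)[:300]])
cv2.imwrite("pics/b.png",np.vstack([b,c]))
E
```

```text
(no output)
```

View pics/a.png

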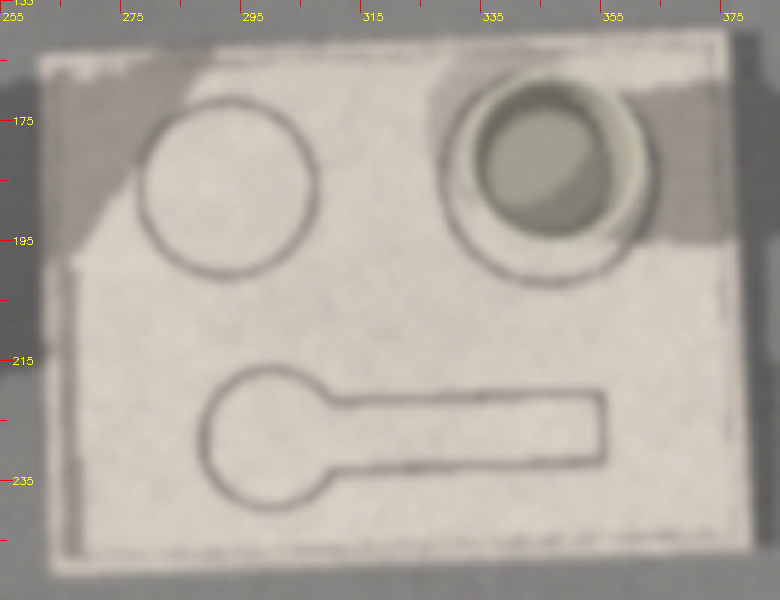

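View pics/b.png

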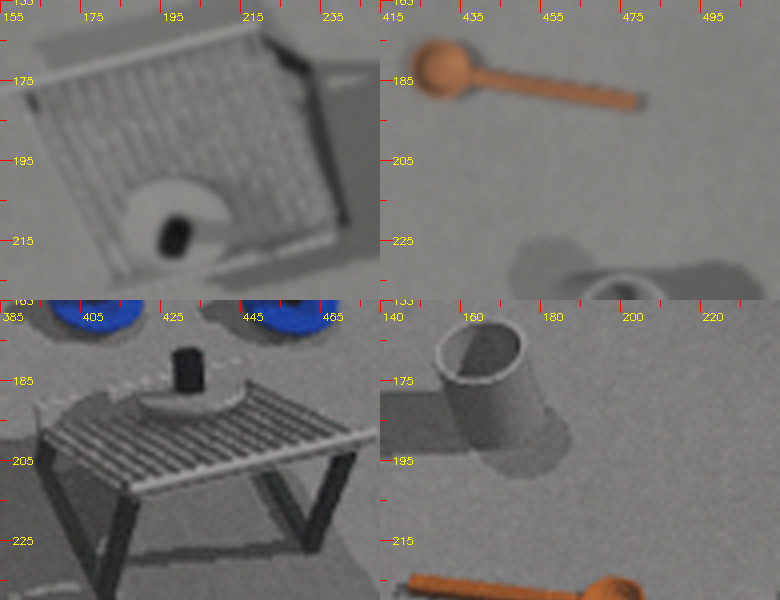

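Top pixels read off the crops:
- Ring centre: (293.0, 186.4)
- Spoon outline: handle end (355.8, 226.2), bowl tip (288.3, 228.0)
- Wooden spoon: bowl (430.2, 182.2), handle end (about 479.5, 190.3)
- Pot rim: about (476, 245.6), and (164.9, 168) in the scene view
- Lid knob top: about (197.5, 217) in top, (432, 177.5) in scene

```bash
cat > h.py <<'E'
from rig import manip
import numpy as np, cv2
P={n:manip.camera_params(n) for n in("scene","top","wrist")}
def ray(n,u,v):
    p=P[n]; R=np.array(p["R"]); d=R.T@[(u-p["cx"])/p["fx"],(v-p["cy"])/p["fy"],1]
    return -R.T@np.array(p["t"]),d
def at(n,u,v,z):
    o,d=ray(n,u,v); return o+d*(z-o[2])/d[2]
def tri(rs):
    A=sum(np.eye(3)-np.outer(d,d)/(d@d) for o,d in rs); b=sum((np.eye(3)-np.outer(d,d)/(d@d))@o for o,d in rs)
    return np.linalg.solve(A,b)
def tool():
    s=manip.get_state(); w,x,y,z=s["ee_rot"]
    from scipy.spatial.transform import Rotation as Ro
    return np.array(s["position"]),Ro.from_quat([x,y,z,w]).as_matrix(),s
def wray(u,v,pose):
    p=P["wrist"]; q,R=pose[:2]; a=(u-p["cx"])/p["fx"]; b=(v-p["cy"])/p["fy"]; r=np.hypot(a,b)
    k=np.sin(r)/r if r>1e-9 else 1; T=p["tool_from_camera"]
    return q+R@T[:3,3], R@T[:3,:3]@np.array([a*k,b*k,np.cos(r)])
def wat(u,v,z,pose):
    o,d=wray(u,v,pose); return o+d*(z-o[2])/d[2]
def wpix(X,pose):
    p=P["wrist"]; q,R=pose[:2]; T=p["tool_from_camera"]
    c=T[:3,:3].T@(R.T@(np.array(X)-q)-T[:3,3]); th=np.arctan2(np.hypot(c[0],c[1]),c[2]); f=np.arctan2(c[1],c[0])
    return np.array([p["cx"]+p["fx"]*th*np.cos(f),p["cy"]+p["fx"]*th*np.sin(f)])
E
python3 - <<'E'
from h import *
np.set_printoptions(precision=4,suppress=True)
print("ring",at("top",293,186.4,.006),"cupring",at("top",346.3,184.7,.006))
a=at("top",355.8,226.2,.006);b=at("top",288.3,228,.006);print("outline",a,b,(a+b)/2,np.linalg.norm(a-b),np.degrees(np.arctan2(*(b-a)[[1,0]])))
c=at("top",430.2,182.2,.01);d=at("top",479.5,190.3,.008);e=d-c;print("spoon bowl",c,"end",d,np.linalg.norm(e),"dir deg",np.degrees(np.arctan2(-e[1],-e[0])))
print("pot",at("top",476,245.6,.07),at("scene",164.9,168,.07))
print("knobtop",tri([ray("top",197.5,217),ray("scene",432,177.5)]))
def ct(u,v):return 155+u/4,155+v/4
f1=at("top",*ct(27,90),.13);f2=at("top",*ct(258,28),.13);l1=at("top",*ct(130,272),.05);l2=at("top",*ct(338,237),.05)
print("drainer",f1,f2,l1,l2,(f1+f2+l1+l2)/4,[np.degrees(np.arctan2(*(x-y)[[1,0]])) for x,y in((f1,f2),(l1,l2))])
p,R,s=tool();print(p,R)
E
```

```text
ring [0.6001 0.1357 0.006 ] cupring [ 0.6053 -0.0133  0.006 ]
outline [ 0.4898 -0.0395  0.006 ] [0.4841 0.1475 0.006 ] [0.4869 0.054  0.006 ] 0.18709188847193775 91.73935230236444
spoon bowl [ 0.6126 -0.2464  0.01  ] end [ 0.5906 -0.3834  0.008 ] 0.13868046974795786 dir deg 80.86371747328066
pot [ 0.4408 -0.3444  0.07  ] [ 0.4449 -0.3415  0.07  ]
knobtop [0.5112 0.3713 0.0949]
drainer [0.6075 0.4491 0.13  ] [0.6466 0.3071 0.13  ] [0.4964 0.4115 0.05  ] [0.5202 0.2735 0.05  ] [0.5677 0.3603 0.09  ] [np.float64(105.40360536348038), np.float64(99.76639077570154)]
[0.1381 0.5577 0.2385] [[-0.9707  0.2404 -0.0006]
 [ 0.2404  0.9707 -0.0015]
 [ 0.0002 -0.0016 -1.    ]]
```

The cross-checks hold: ring to cup ring 149 mm (150 given), outline 187 mm (185), spoon bowl to handle end 139 mm (138). I'll move over the lid for a close wrist view.

>>> {"op": "move_arm", "data": {"deltas": [[[-0.5,-0.12,0,-0.22,0.1],[-0.5,-0.12,0,-0.22,0.1],[-0.5,-0.12,0,-0.22,0.1],[-0.5,-0.12,0,-0.22,0.1],[-0.5,-0.12,0,-0.22,0.1],[-0.5,-0.12,0,-0.22,0.1],[-0.5,-0.12,0,-0.22,0.1],[-0.5,-0.12,0,-0.22,0.1],[-0.5,-0.12,0,-0.22,0.1],[-0.5,-0.12,0,-0.22,0.1],[-0.5,-0.12,0,-0.22,0.1],[-0.5,-0.12,0,-0.22,0.1]]], "squeeze": 20}}

```text
clock: 1.3
position: [0.5022, 0.3693, 0.239]
ee_rot: [-0.001, -0.109, 0.994, 0.0]
contact_force: [-0.4, -0.4, 0.5]
width: 0.0382
gripper_force: 0.0
```

```bash
cat > look.py <<'E'
from h import *
import sys,pickle
n,x,y,w,h,s=sys.argv[1],*map(int,sys.argv[2:7])
pose=tool(); im=manip.get_image("wrist")[:,:,::-1].copy(); cv2.imwrite(f"pics/{n}_raw.png",im); pickle.dump(pose,open(f"pics/{n}.pkl","wb"))
c=cv2.resize(im[y:y+h,x:x+w],None,fx=s,fy=s,interpolation=cv2.INTER_CUBIC)
for k in range(0,w,20):
    cv2.line(c,(k*s,0),(k*s,8),(0,0,255),1); cv2.putText(c,str(x+k),(k*s+2,18),0,.35,(0,255,255),1)
for k in range(0,h,20):
    cv2.line(c,(0,k*s),(8,k*s),(0,0,255),1); cv2.putText(c,str(y+k),(10,k*s+4),0,.35,(0,255,255),1)
cv2.imwrite(f"pics/{n}.png",c); np.set_printoptions(precision=4,suppress=True); print(pose[0],pose[1],pose[2]["width"],pose[2]["clock"])
E
python3 look.py lid 180 130 260 200 3
```

```text
[0.5022 0.3693 0.239 ] [[-0.9761 -0.2171 -0.0014]
 [-0.2171  0.9761  0.    ]
 [ 0.0014  0.0003 -1.    ]] 0.03818469429770992 1.3
```

View pics/lid.png

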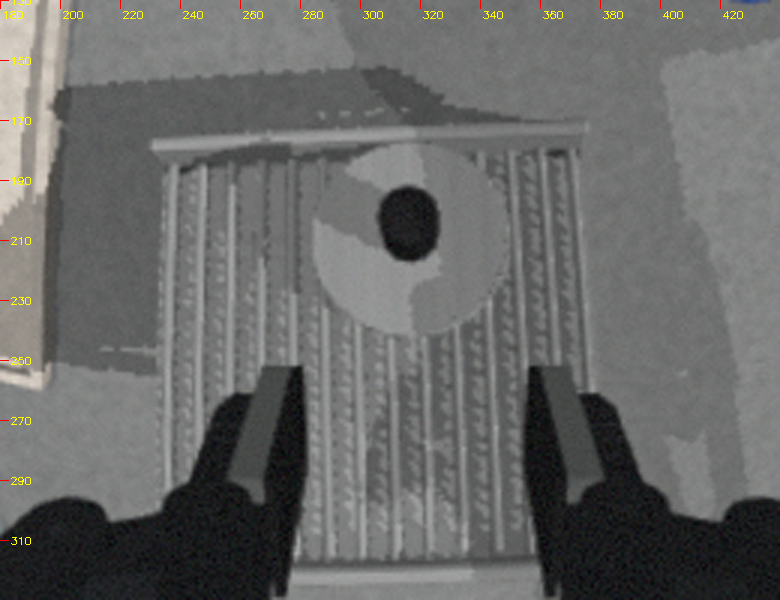

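The wrist view looks almost straight down the knob axis. In crop pixels the flange spans 313–509 × 143–335, the knob 378–440 × 186–261, and the lip runs from (152,144) to (587,128), so the rack is turned about 2° more. I'll fit the lid pose.

```bash
python3 - <<'E'
from h import *
import pickle
from scipy.optimize import least_squares
pose=pickle.load(open("pics/lid.pkl","rb")); np.set_printoptions(precision=4,suppress=True)
t=np.linspace(0,2*np.pi,73)
def ext(B,yaw):
    c,s=np.cos(yaw),np.sin(yaw); k=np.radians(35)
    a=np.array([-np.sin(k)*c,-np.sin(k)*s,np.cos(k)]); e1=np.array([-s,c,0]); e2=np.cross(a,e1)
    C=lambda o,r:np.array([wpix(B+o*a+r*(np.cos(x)*e1+np.sin(x)*e2),pose) for x in t])
    F=np.vstack([C(0,.035),C(-.005,.035)]); K=np.vstack([C(0,.01),C(.028,.01)])
    return np.r_[F.min(0),F.max(0),K.min(0),K.max(0)],a
obs=np.array([313,143,509,335,378,186,440,261])/3+np.tile([180,130],4)
r=least_squares(lambda p:ext(p[:3],np.radians(14.5))[0]-obs,[.52,.37,.07])
B=r.x;a=ext(B,np.radians(14.5))[1];print("B",B,"resid",r.fun,"top",B+.028*a,"mid",B+.014*a)
l=wat(180+152/3,130+146/3,.055,pose);m=wat(180+587/3,130+130/3,.055,pose);print("lip",l,m,np.linalg.norm(m-l),np.degrees(np.arctan2(*(m-l)[[1,0]])))
E
```

```text
B [0.5299 0.3735 0.0621] resid [ 0.0852  0.1739 -0.0501 -0.0916  0.1504 -0.6002 -0.1818  0.5665] top [0.5144 0.3695 0.085 ] mid [0.5222 0.3715 0.0736]
lip [0.5194 0.2748 0.055 ] [0.4799 0.4266 0.055 ] 0.15679146482597225 104.61259282957164
```

The geometry (low edge at 42 mm plus lip and plug) puts the flange top centre at z ≈ 0.072, which agrees with the two-camera knob top. The size-based depth comes out about 10 mm low, so I'll fix z and refit x and y.

```bash
python3 - <<'E'
from h import *
import pickle
pose=pickle.load(open("pics/lid.pkl","rb")); np.set_printoptions(precision=4,suppress=True)
# flange centre pixel and knob centre pixel, at their heights
f=wat(180+411/3,130+239/3,.071,pose); k=wat(180+409/3,130+221/3,.072+.018,pose); print(f,k)
p,R,s=tool(); yaw=np.radians(14.5); c=np.array([np.cos(yaw),np.sin(yaw),0])
tgt=np.array([*f[:2],.072+.004+.008])-.009*c; print("tcp",tgt,"delta",R.T@(tgt-p)/.8)
E
```

```text
[0.528  0.3732 0.071 ] [0.5153 0.3698 0.09  ]
tcp [0.5193 0.3709 0.084 ] delta [-0.0216 -0.0031  0.1941]
```

>>> {"op": "move_arm", "data": {"deltas": [[[-0.022,-0.003,0.05,-0.017,0.1],[-0.022,-0.003,0.1,-0.017,0.1],[-0.022,-0.003,0.14,-0.017,0.1],[-0.022,-0.003,0.165,-0.017,0.1],[-0.022,-0.003,0.18,-0.017,0.1],[-0.022,-0.003,0.188,-0.017,0.1],[-0.022,-0.003,0.188,-0.017,0.1]]]}}

```text
clock: 2.05
position: [0.5207, 0.3708, 0.0889]
ee_rot: [-0.0, -0.127, 0.992, 0.0]
contact_force: [-0.9, 0.8, 0.2]
width: 0.0383
gripper_force: 0.0
```

>>> {"op": "move_arm", "data": {"deltas": [[[0,0,0,0,1],[0,0,0,0,1],[0,0,0,0,1],[0,0,0,0,1],[0,0,0,0,1],[0,0,0,0,1],[0,0,-0.03,0,1],[0,0,-0.08,0,1],[0,0,-0.13,0,1],[0,0,-0.16,0,1],[0,0,-0.16,0,1]]], "squeeze": 30}}

```text
clock: 3.15
position: [0.5232, 0.3711, 0.2212]
ee_rot: [0.004, -0.126, 0.992, 0.001]
contact_force: [0.0, 0.0, 0.0]
width: 0.0181
gripper_force: 30.0
```

```bash
python3 look.py lid2 180 130 260 200 3
```

```text
[0.5232 0.3711 0.2212] [[-0.968  -0.2508  0.0075]
 [-0.2507  0.9681  0.0038]
 [-0.0082  0.0018 -1.    ]] 0.01812076140877372 3.15
```

View pics/lid2.png

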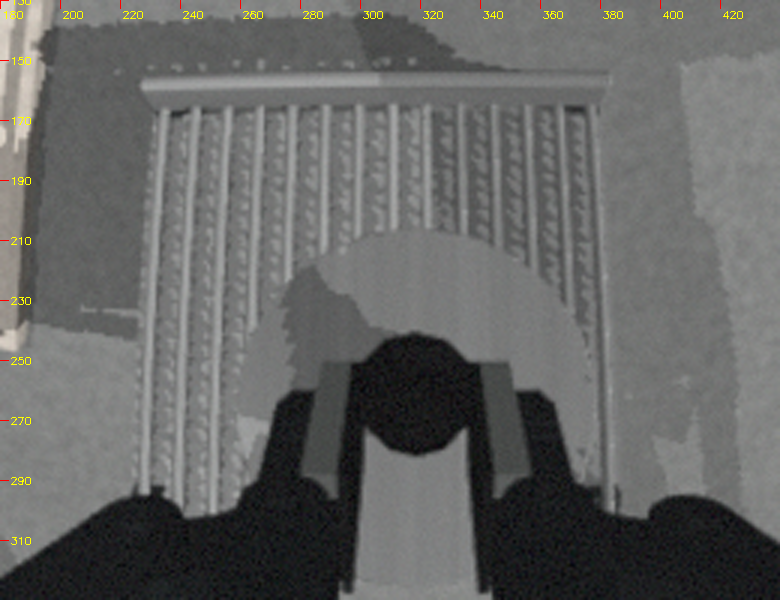

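The knob is gripped and the lid is clear of the rack. I'll carry it to open counter and press it down so it levels, then regrasp it upright later.

>>> {"op": "move_arm", "data": {"deltas": [[[0.04,-0.041,0,0,1],[0.08,-0.083,0,0,1],[0.121,-0.124,0,0,1],[0.161,-0.166,0,0,1],[0.201,-0.207,0,0,1],[0.242,-0.248,0,0,1],[0.282,-0.29,0,0,1],[0.322,-0.331,0,0,1],[0.322,-0.331,0.05,0,1],[0.322,-0.331,0.1,0,1],[0.322,-0.331,0.15,0,1],[0.322,-0.331,0.19,0,1]]]}}

```text
clock: 4.4
position: [0.3352, 0.0491, 0.062]
ee_rot: [-0.002, -0.126, 0.992, 0.0]
contact_force: [1.2, -0.2, -0.7]
width: 0.0184
gripper_force: 30.1
```

>>> {"op": "move_arm", "data": {"deltas": [[[0,0,0.01,0,1],[0,0,0.018,0,1],[0,0,0.024,0,1],[0,0,0.028,0,1],[0,0,0.031,0,1],[0,0,0.034,0,1],[0,0,0.034,0,1]]], "squeeze": 20}}

```text
clock: 5.1
position: [0.3414, 0.0496, 0.0395]
ee_rot: [0.003, -0.126, 0.992, -0.0]
contact_force: [0.2, 2.2, 13.2]
width: 0.0184
gripper_force: 31.9
```

Contact shows at 13 N. I'll open, back up and look.

>>> {"op": "move_arm", "data": {"deltas": [[[0,0,0,0,0.1],[0,0,0,0,0.1],[0,0,0,0,0.1],[0,0,-0.04,0,0.1],[0,0,-0.1,0,0.1],[0,0,-0.16,0,0.1],[0,0,-0.2,0,0.1],[0,0,-0.2,0,0.1]]]}}

```text
clock: 5.9
position: [0.3414, 0.0491, 0.2019]
ee_rot: [0.005, -0.127, 0.992, -0.001]
contact_force: [0.8, -0.4, -0.5]
width: 0.0384
gripper_force: 0.0
```

```bash
python3 look.py lid3 180 130 260 200 3
```

```text
[0.3414 0.0491 0.2019] [[-0.9679 -0.251   0.0105]
 [-0.251   0.968  -0.0006]
 [-0.0101 -0.0032 -0.9999]] 0.038360618208991976 5.9
```

View pics/lid3.png

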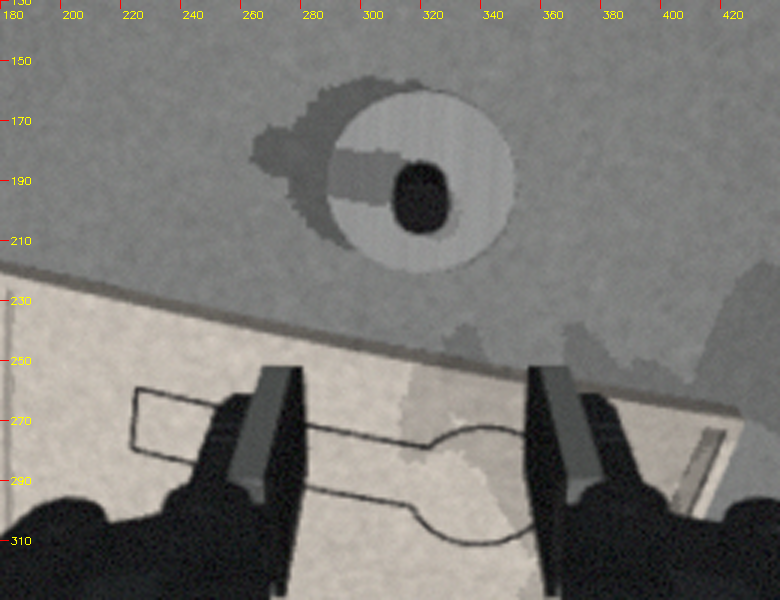

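The lid now lies flat (flange centre at crop (422,181)). Next the spoon: I'll hover over it and measure by colour.

```bash
python3 - <<'E'
from h import *
import pickle
pose=pickle.load(open("pics/lid3.pkl","rb")); np.set_printoptions(precision=4,suppress=True)
print("lid",wat(180+422/3,130+181.5/3,.012,pose),"knobtop px check",[(wpix([*wat(180+422/3,130+181.5/3,.012,pose)[:2],z],pose)-[180,130])*3 for z in(.013,.041)])
p,R,s=tool(); d=np.array([np.cos(np.radians(80.9)),np.sin(np.radians(80.9)),0])
c=np.array([.6126,-.2464,0])-.043*d; t=np.array([c[0],c[1],.20]); print(t,R.T@(t-p)/.8, "heading",np.degrees(np.arctan2(R[1,1],R[0,1])))
E
```

```text
lid [0.3546 0.0541 0.012 ] knobtop px check [array([422.0117, 182.3154]), array([422.3648, 207.1731])]
[ 0.6058 -0.2889  0.2   ] [-0.2161 -0.4926  0.0014] heading 104.53245526869689
```

>>> {"op": "move_arm", "data": {"deltas": [[[-0.216,-0.493,0,0.947,0.1],[-0.216,-0.493,0,0.947,0.1],[-0.216,-0.493,0,0.947,0.1],[-0.216,-0.493,0,0.947,0.1],[-0.216,-0.493,0,0.947,0.1],[-0.216,-0.493,0,0.947,0.1],[-0.216,-0.493,0,0.947,0.1],[-0.216,-0.493,0,0.947,0.1],[-0.216,-0.493,0,0.947,0.1],[-0.216,-0.493,0,0.947,0.1],[-0.216,-0.493,0,0.947,0.1],[-0.216,-0.493,0,0.947,0.1]]]}}

```text
clock: 7.15
position: [0.6034, -0.289, 0.1943]
ee_rot: [-0.003, 0.701, 0.713, -0.001]
contact_force: [-0.3, 0.3, -1.6]
width: 0.0384
gripper_force: 0.0
```

>>> {"op": "move_arm", "data": {"deltas": [[[0,0,0,0.09,0.1],[0,0,0,0.09,0.1],[0,0,0,0.09,0.1]]]}}

```text
clock: 7.45
position: [0.6034, -0.2886, 0.195]
ee_rot: [-0.002, 0.763, 0.647, -0.001]
contact_force: [-0.2, 0.1, 0.7]
width: 0.0387
gripper_force: 0.0
```

```bash
python3 look.py sp 0 0 640 400 1; python3 - <<'E'
from h import *
import pickle
pose=pickle.load(open("pics/sp.pkl","rb")); np.set_printoptions(precision=4,suppress=True)
im=cv2.imread("pics/sp_raw.png"); hsv=cv2.cvtColor(im,cv2.COLOR_BGR2HSV)
m=cv2.inRange(hsv,(3,90,60),(18,255,255)); n,l,st,ce=cv2.connectedComponentsWithStats(m); print(n,[tuple(x) for x in st[1:] if x[4]>50])
i=1+st[1:,4].argmax(); ys,xs=np.nonzero(l==i)
W=np.array([wat(x,y,.009,pose)[:2] for x,y in zip(xs,ys)]); mu=W.mean(0); u=np.linalg.svd(W-mu,full_matrices=False)[2][0]; u*=np.sign(u[1])
s=(W-mu)@u; w=(W-mu)@[-u[1],u[0]]
print("len",s.min(),s.max(),s.max()-s.min(),np.degrees(np.arctan2(u[1],u[0])))
for a,b in zip(np.arange(-.1,.07,.02),np.arange(-.08,.09,.02)):
    k=(s>a)&(s<b)
    if k.any(): print(round(a,3),w[k].min(),w[k].max())
print(mu,u)
E
```

```text
[ 0.6034 -0.2886  0.195 ] [[ 0.1633  0.9866 -0.0038]
 [ 0.9866 -0.1633  0.0024]
 [ 0.0018 -0.0042 -1.    ]] 0.03866890605071314 7.45
32 [(np.int32(568), np.int32(0), np.int32(46), np.int32(327), np.int32(3383)), (np.int32(300), np.int32(119), np.int32(41), np.int32(138), np.int32(2348)), (np.int32(539), np.int32(354), np.int32(22), np.int32(36), np.int32(253))]
len -0.31837683305213593 0.24495635118346684 0.5633331842356027 90.23285973498042
-0.1 -0.017464519242458967 0.019165875317783056
-0.08 -0.017978375416015546 0.01893290872134856
-0.06 -0.018233946400366897 0.018663949270279707
-0.04 -0.018183990250879207 0.018501991720736303
-0.02 -0.018025271159537466 0.018399445708373128
0.0 -0.01827881259017158 0.01840953253604173
0.02 -0.01844348892831821 0.019103834750598393
0.04 -0.017955135680226435 0.01771662394171979
0.06 -0.017657030910394462 0.01773397520460375
[ 1.0286 -0.323 ] [-0.0041  1.    ]
```

```bash
python3 - <<'E'
from h import *
import pickle
pose=pickle.load(open("pics/sp.pkl","rb")); np.set_printoptions(precision=4,suppress=True)
im=cv2.imread("pics/sp_raw.png"); hsv=cv2.cvtColor(im,cv2.COLOR_BGR2HSV)
m=cv2.inRange(hsv,(3,90,60),(18,255,255)); n,l,st,ce=cv2.connectedComponentsWithStats(m); i=l[119:257,300:341].max() and [k for k in range(1,n) if st[k,0]==300 and st[k,1]==119][0]
ys,xs=np.nonzero(l==i); W=np.array([wat(x,y,.009,pose)[:2] for x,y in zip(xs,ys)])
u=np.array([np.cos(1.412),np.sin(1.412)])
for _ in range(3):
    s=W@u; c0=s.min(); H=W[s<c0+.1]; mu=H.mean(0); u=np.linalg.svd(H-mu,full_matrices=False)[2][0]; u*=np.sign(u[1])
s=(W-mu)@u; w=(W-mu)@[-u[1],u[0]]
print("len",s.max()-s.min(),"handle w",np.ptp(w[s<.03]),"bowl w",np.ptp(w),w.max()+w.min(),"dir",np.degrees(np.arctan2(u[1],u[0])),"end",mu+u*s.min(),"tip",mu+u*s.max())
c=mu+u*(s.min()+s.max())/2; g=np.array([*(c+.015*u),.011]); print("centre",c,"grasp",g)
p,R,_=tool(); print("delta",R.T@(g-p)/.8,"heading",np.degrees(np.arctan2(R[1,1],R[0,1])))
E
```

```text
len 0.15670290081226063 handle w 0.01133298565196669 bowl w 0.04150293463982167 -0.0009773038062915636 dir 81.24311670052523 end [ 0.5901 -0.3803] tip [ 0.6139 -0.2255]
centre [ 0.602  -0.3029] grasp [ 0.6043 -0.2881  0.011 ]
delta [0.0005 0.0016 0.2304] heading -9.352997802079708
```

>>> {"op": "move_arm", "data": {"deltas": [[[0,0.002,0.06,0,0.1],[0,0.002,0.12,0,0.1],[0,0.002,0.17,0,0.1],[0,0.002,0.2,0,0.1],[0,0.002,0.22,0,0.1],[0,0.002,0.228,0,0.1],[0,0.002,0.228,0,0.1],[0,0.002,0.228,0,1],[0,0.002,0.228,0,1],[0,0.002,0.228,0,1],[0,0.002,0.228,0,1],[0,0.002,0.228,0,1]]], "squeeze": 40}}

```text
clock: 8.7
position: [0.6068, -0.2898, 0.0166]
ee_rot: [0.001, 0.763, 0.647, 0.0]
contact_force: [-0.6, 0.9, 5.3]
width: 0.0091
gripper_force: 39.8
```

>>> {"op": "move_arm", "data": {"deltas": [[[0,0,0,0,1],[0,0,0,0,1],[0,0,-0.03,0,1],[0,0,-0.08,0,1],[0,0,-0.13,0,1],[0,0,-0.18,0,1],[0,0,-0.18,0,1]]]}}

```text
clock: 9.4
position: [0.6091, -0.2912, 0.166]
ee_rot: [0.006, 0.763, 0.647, 0.002]
contact_force: [0.6, 0.3, 0.6]
width: 0.009
gripper_force: 39.0
```

```bash
python3 - <<'E'
from h import *
np.set_printoptions(precision=4,suppress=True)
p,R,s=tool(); t=np.array([.4864,.069,p[2]]); h=np.degrees(np.arctan2(R[1,1],R[0,1])); print(p,R.T@(t-p)/.8,"heading",h,"twist",-(91.74-81.24)/120,s["width"])
E
```

```text
[ 0.6091 -0.2912  0.166 ] [ 0.4191 -0.2249 -0.0045] heading -9.395489423296164 twist -0.0875 0.008967095547144636
```

>>> {"op": "move_arm", "data": {"deltas": [[[0.05,-0.027,0,-0.02,1],[0.1,-0.054,0,-0.04,1],[0.15,-0.08,0,-0.06,1],[0.2,-0.107,0,-0.088,1],[0.25,-0.134,0,-0.088,1],[0.3,-0.161,0,-0.088,1],[0.35,-0.188,0,-0.088,1],[0.4,-0.214,0,-0.088,1],[0.419,-0.225,0,-0.088,1],[0.419,-0.225,0,-0.088,1],[0.419,-0.225,0,-0.088,1]]]}}

```text
clock: 10.5
position: [0.4829, 0.0707, 0.1588]
ee_rot: [0.0, 0.699, 0.715, -0.0]
contact_force: [0.1, 0.1, -0.5]
width: 0.0092
gripper_force: 39.1
```

```bash
python3 look.py sp2 180 100 270 200 2; python3 - <<'E'
from h import *
p,R,s=tool(); t=np.array([.4864,.069,p[2]]); print(R.T@(t-p)/.8,"heading",np.degrees(np.arctan2(R[1,1],R[0,1])),s["width"])
E
```

```text
[0.4829 0.0707 0.1588] [[-0.0214  0.9998 -0.0005]
 [ 0.9998  0.0214 -0.0006]
 [-0.0006 -0.0006 -1.    ]] 0.009158591632731763 10.5
[-1.49796673e-03  3.81638712e-03 -3.49455538e-07] heading 1.1600749217759938 0.009157671822265206
```

View pics/sp2.png

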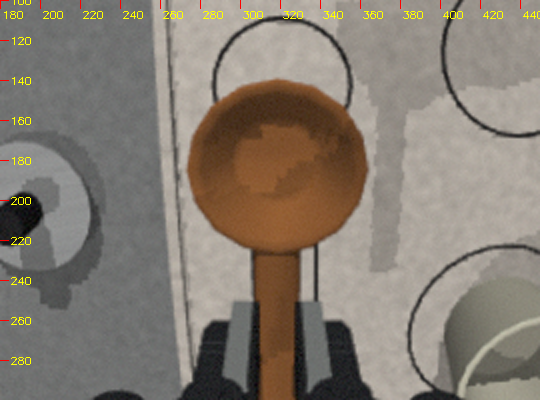

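The spoon is held straight along the tool. The outline's bowl circle is centred near (321.2, 142.7) px; I'll check its world position.

```bash
python3 - <<'E'
from h import *
import pickle
np.set_printoptions(precision=4,suppress=True)
pose=pickle.load(open("pics/sp2.pkl","rb")); print("expected .4851,.112; seen",wat(321.2,142.7,.006,pose), wat(321,108.7,.006,pose)," left/right",wat(287,142,.006,pose),wat(355.5,142,.006,pose), "tip exp",.4851-.001,.144)
print("handle held: ",wat(180+276/2,100+260/2,.155,pose)[:2],wat(180+278/2,100+390/2,.155,pose)[:2])
E
```

```text
expected .4851,.112; seen [0.4842 0.1141 0.006 ] [0.4832 0.1459 0.006 ]  left/right [0.4523 0.1143 0.006 ] [0.5162 0.1158 0.006 ] tip exp 0.4841 0.144
handle held:  [0.4817 0.0922] [0.4831 0.0532]
```

>>> {"op": "move_arm", "data": {"deltas": [[[-0.002,0.004,0.04,-0.004,1],[-0.002,0.004,0.09,-0.004,1],[-0.002,0.004,0.13,-0.004,1],[-0.002,0.004,0.155,-0.004,1],[-0.002,0.004,0.164,-0.004,1],[-0.002,0.004,0.168,-0.004,1],[-0.002,0.004,0.168,-0.004,1]]]}}

```text
clock: 11.25
position: [0.4873, 0.0686, 0.0252]
ee_rot: [0.0, 0.697, 0.717, 0.0]
contact_force: [-1.2, 0.3, -1.0]
width: 0.0094
gripper_force: 39.1
```

>>> {"op": "move_arm", "data": {"deltas": [[[0,0,0.003,0,1],[0,0,0.003,0,1],[0,0,0.003,0,0.3],[0,0,0.003,0,0.3],[0,0,0.003,0,0.3],[0,0,-0.03,0,0.3],[0,0,-0.08,0,0.3],[0,0,-0.14,0,0.3],[0,0,-0.2,0,0.3],[0,0,-0.22,0,0.3]]]}}

```text
clock: 12.25
position: [0.489, 0.0693, 0.2062]
ee_rot: [0.003, 0.697, 0.717, 0.003]
contact_force: [0.5, 0.7, 0.5]
width: 0.0298
gripper_force: 0.0
```

```bash
python3 - <<'E'
from h import *
import pickle
np.set_printoptions(precision=4,suppress=True)
p,R,s=tool();print(p,s["clock"])
im=manip.get_image("wrist")[:,:,::-1].copy(); hsv=cv2.cvtColor(im,cv2.COLOR_BGR2HSV)
m=cv2.inRange(hsv,(3,90,60),(18,255,255)); n,l,st,ce=cv2.connectedComponentsWithStats(m)
for i in range(1,n):
  if st[i,4]>200: 
    ys,xs=np.nonzero(l==i); W=np.array([wat(x,y,.015,(p,R))[:2] for x,y in zip(xs,ys)]); print(st[i],W.min(0),W.max(0))
t=np.array([.4428,-.343,.21]); print("to pot",R.T@(t-p)/.8)
E
```

```text
[0.489  0.0693 0.2062] 12.25
[ 295  118   40  137 2221] [ 0.4646 -0.024 ] [0.5059 0.1338]
to pot [-0.5135 -0.0726 -0.0053]
```

The spoon lies in its outline (extent y −0.024…0.134, bowl centre x 0.485). Now the pot.

>>> {"op": "move_arm", "data": {"deltas": [[[-0.06,-0.008,0,0,-1],[-0.12,-0.017,0,0,-1],[-0.18,-0.026,0,0,-1],[-0.24,-0.034,0,0,-1],[-0.3,-0.043,0,0,-1],[-0.36,-0.051,0,0,-1],[-0.42,-0.06,0,0,-1],[-0.48,-0.068,0,0,-1],[-0.513,-0.073,0,0,-1],[-0.513,-0.073,0,0,-1],[-0.513,-0.073,0,0,-1]]]}}

```text
clock: 13.4
position: [0.4391, -0.3424, 0.1997]
ee_rot: [-0.001, 0.697, 0.717, 0.0]
contact_force: [0.3, -0.4, -0.5]
width: 0.0851
gripper_force: 0.0
```

```bash
python3 look.py pot 220 130 200 150 4; python3 - <<'E'
from h import *
import pickle
np.set_printoptions(precision=4,suppress=True)
p,R,s=pose=pickle.load(open("pics/pot.pkl","rb"))
# rectified plan view of plane z=.07, 0.5 mm per px
g=cv2.cvtColor(cv2.imread("pics/pot_raw.png"),cv2.COLOR_BGR2GRAY); N=240
M=np.array([[wpix([p[0]+(i-N/2)*.0005,p[1]+(j-N/2)*.0005,.07],pose) for i in range(N)] for j in range(N)],np.float32)
w=cv2.remap(g,M[...,0],M[...,1],cv2.INTER_LINEAR); cv2.imwrite("pics/potplan.png",cv2.resize(w,None,fx=2.5,fy=2.5))
for a in(25,15): 
    c=cv2.HoughCircles(cv2.GaussianBlur(w,(3,3),0),cv2.HOUGH_GRADIENT_ALT if 0 else cv2.HOUGH_GRADIENT,1,8,param1=60,param2=a,minRadius=50,maxRadius=66)
    if c is not None:
        for x,y,r in c[0][:4]: print(p[0]+(x-N/2)*.0005,p[1]+(y-N/2)*.0005,"r",r*.5)
E
```

```text
[ 0.4391 -0.3424  0.1997] [[-0.0271  0.9996 -0.0015]
 [ 0.9996  0.0271  0.0024]
 [ 0.0024 -0.0014 -1.    ]] 0.08513909059011372 13.4
0.44036679855214267 -0.3456801213624327 r 27.05
0.43686679832769393 -0.3436801213838531 r 30.5
0.4443667988585478 -0.34318012130189673 r 25.55
0.44036679855214267 -0.34118012120690183 r 30.5
0.44036679855214267 -0.3456801213624327 r 27.05
0.44236679853072225 -0.3491801214704661 r 26.05
0.43686679832769393 -0.3436801213838531 r 30.5
0.44286679861267864 -0.3401801211594044 r 32.7
```

View pics/potplan.png

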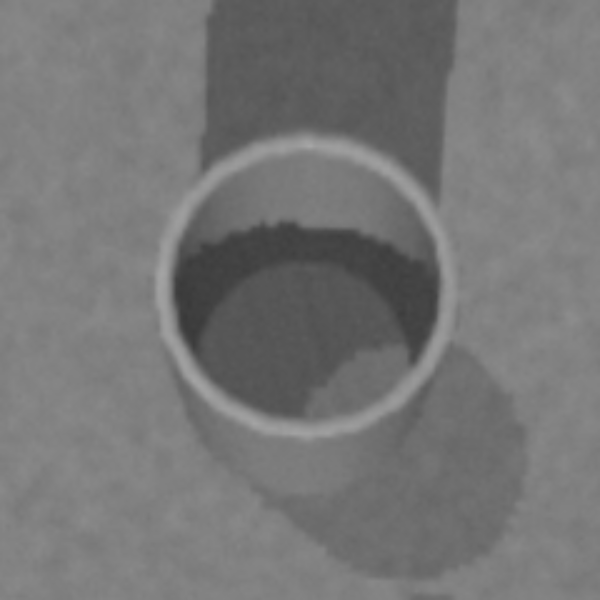

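The pot rim is 60 mm across in the plan view (62 given), centre (0.4403, −0.345), which agrees with the top camera. Grasping it now.

>>> {"op": "move_arm", "data": {"deltas": [[[-0.003,0.001,0.05,0,-1],[-0.003,0.001,0.1,0,-1],[-0.003,0.001,0.15,0,-1],[-0.003,0.001,0.19,0,-1],[-0.003,0.001,0.21,0,-1],[-0.003,0.001,0.21,0,-1],[-0.003,0.001,0.21,0,1],[-0.003,0.001,0.21,0,1],[-0.003,0.001,0.21,0,1],[-0.003,0.001,0.21,0,1],[-0.003,0.001,0.21,0,1],[-0.003,0.001,0.21,0,1]]], "squeeze": 40}}

```text
clock: 14.65
position: [0.4417, -0.3456, 0.0345]
ee_rot: [0.002, 0.697, 0.717, 0.0]
contact_force: [0.9, 2.7, 6.2]
width: 0.0604
gripper_force: 44.2
```

```bash
python3 - <<'E'
from h import *
np.set_printoptions(precision=4,suppress=True)
p,R,s=tool(); t=np.array([.600,.1357,p[2]]); print(p,s["width"],s["gripper_force"],R.T@(t-p)/.8, R.T@(np.array([.4403,-.345,p[2]])-p))
E
```

```text
[ 0.4417 -0.3456  0.0345] 0.06041419030884037 44.189533550525084 [ 0.5957  0.2148 -0.0004] [ 0.0006 -0.0014 -0.    ]
```

>>> {"op": "move_arm", "data": {"deltas": [[[0,0,-0.03,0,1],[0,0,-0.08,0,1],[0,0,-0.13,0,1],[0,0,-0.17,0,1],[0.05,0.018,-0.18,0,1],[0.1,0.036,-0.18,0,1],[0.15,0.054,-0.18,0,1],[0.2,0.072,-0.18,0,1],[0.25,0.09,-0.18,0,1],[0.3,0.108,-0.18,0,1],[0.35,0.126,-0.18,0,1],[0.4,0.144,-0.18,0,1]]]}}

```text
clock: 15.85
position: [0.5465, -0.0203, 0.1769]
ee_rot: [-0.0, 0.697, 0.717, -0.0]
contact_force: [0.1, -0.5, -1.1]
width: 0.0604
gripper_force: 44.6
```

```bash
python3 - <<'E'
from h import *
np.set_printoptions(precision=4,suppress=True)
p,R,s=tool(); t=np.array([.600,.1357,p[2]]); print(p,s["width"],s["qd"],R.T@(t-p)/.8)
E
```

```text
[ 0.5465 -0.0203  0.1769] 0.06042239118284622 [ 0.7838  0.1519 -0.2244 -0.003   0.0587  0.7762] [ 0.193   0.0724 -0.    ]
```

>>> {"op": "move_arm", "data": {"deltas": [[[0.05,0.018,0,0,1],[0.1,0.036,0,0,1],[0.15,0.054,0,0,1],[0.18,0.065,0,0,1],[0.195,0.071,0,0,1],[0.195,0.071,0,0,1],[0.195,0.071,0.03,0,1],[0.195,0.071,0.06,0,1],[0.195,0.071,0.08,0,1],[0.195,0.071,0.08,0,1],[0.195,0.071,0.08,0,1]]]}}

```text
clock: 16.95
position: [0.5988, 0.1342, 0.1132]
ee_rot: [0.0, 0.697, 0.717, -0.0]
contact_force: [0.6, 0.2, -2.3]
width: 0.0605
gripper_force: 44.5
```

```bash
python3 - <<'E'
from h import *
np.set_printoptions(precision=4,suppress=True)
p,R,s=tool(); t=np.array([.600,.1357,.0345+.006]); print(p,R,s["width"],R.T@(t-p)/.8)
E
```

```text
[0.5988 0.1342 0.1132] [[-0.0271  0.9996 -0.0004]
 [ 0.9996  0.0271 -0.0005]
 [-0.0005 -0.0004 -1.    ]] 0.06054787024154239 [0.0019 0.0015 0.0909]
```

>>> {"op": "move_arm", "data": {"deltas": [[[0.002,0.001,0.03,0,1],[0.002,0.001,0.06,0,1],[0.002,0.001,0.078,0,1],[0.002,0.001,0.085,0,1],[0.002,0.001,0.089,0,1],[0.002,0.001,0.0915,0,1],[0.002,0.001,0.0915,0,1]]]}}

```text
clock: 17.65
position: [0.6006, 0.1373, 0.0407]
ee_rot: [0.001, 0.697, 0.717, 0.001]
contact_force: [0.0, 0.3, -2.1]
width: 0.0606
gripper_force: 44.7
```

>>> {"op": "move_arm", "data": {"deltas": [[[0,0,0.0015,0,1],[0,0,0.003,0,1],[0,0,0.0045,0,1],[0,0,0.0045,0,1]]]}}

```text
clock: 18.05
position: [0.6006, 0.1373, 0.0405]
ee_rot: [0.001, 0.697, 0.717, 0.001]
contact_force: [-5.1, -0.3, 18.9]
width: 0.0603
gripper_force: 46.6
```

Contact is firm (19 N). I'll ease up slightly, release, rise and measure the pot rim.

>>> {"op": "move_arm", "data": {"deltas": [[[0,0,-0.003,0,1],[0,0,-0.003,0,-0.6],[0,0,-0.003,0,-1],[0,0,-0.003,0,-1],[0,0,-0.003,0,-1],[0,0,-0.03,0,-1],[0,0,-0.08,0,-1],[0,0,-0.14,0,-1],[0,0,-0.2,0,-1],[0,0,-0.2,0,-1],[0,0,-0.2,0,-1]]]}}

```text
clock: 19.15
position: [0.6004, 0.1373, 0.1975]
ee_rot: [0.001, 0.697, 0.717, 0.001]
contact_force: [-0.4, 0.6, -0.4]
width: 0.0855
gripper_force: 0.0
```

```bash
cat > rim.py <<'E'
from h import *
import sys
from scipy.optimize import least_squares
np.set_printoptions(precision=4,suppress=True)
def rim(g,pix,cx,cy,z,r,lo,hi):
    # radial search for the bright rim band around a guess, robust circle fit
    out=[]
    for _ in range(4):
        pts=[]
        for a in np.linspace(0,2*np.pi,120,endpoint=False):
            rr=np.arange(lo,hi,.0005); q=np.array([pix([cx+k*np.cos(a),cy+k*np.sin(a),z]) for k in rr],np.float32)
            v=cv2.remap(g,q[None,:,0],q[None,:,1],cv2.INTER_LINEAR)[0].astype(float); k=v.argmax(); pts.append([cx+rr[k]*np.cos(a),cy+rr[k]*np.sin(a)])
        pts=np.array(pts); f=least_squares(lambda x:np.hypot(*(pts-x[:2]).T)-x[2],[cx,cy,r],loss="soft_l1",f_scale=.001); cx,cy=f.x[:2]
    return f.x,np.median(np.abs(f.fun))
E
python3 look.py pot2 0 0 640 400 1; python3 - <<'E'
from rim import *
import pickle
pose=pickle.load(open("pics/pot2.pkl","rb")); g=cv2.cvtColor(cv2.imread("pics/pot2_raw.png"),cv2.COLOR_BGR2GRAY)
print("test on counter pot:",rim(cv2.cvtColor(cv2.imread("pics/pot_raw.png"),cv2.COLOR_BGR2GRAY),lambda X:wpix(X,pickle.load(open("pics/pot.pkl","rb"))),.4403,-.345,.07,.029,.024,.034))
print("wrist:",rim(g,lambda X:wpix(X,pose),.6006,.137,.076,.029,.025,.033))
N=240;p=pose[0]
M=np.array([[wpix([.6+(i-N/2)*.0005,.137+(j-N/2)*.0005,.076],pose) for i in range(N)] for j in range(N)],np.float32)
a=cv2.remap(cv2.imread("pics/pot2_raw.png"),M[...,0],M[...,1],cv2.INTER_LINEAR)
t=manip.get_image("top")[:,:,::-1].copy(); cv2.imwrite("pics/top3.png",t)
cv2.imwrite("pics/fin.png",np.hstack([cv2.resize(a,(400,400)),cv2.resize(t[155:255,260:360],(400,400),interpolation=cv2.INTER_CUBIC)]))
E
```

```text
[0.6004 0.1373 0.1975] [[-0.0286  0.9996  0.0031]
 [ 0.9996  0.0286  0.0004]
 [ 0.0003  0.0031 -1.    ]] 0.08551570258950351 19.15
test on counter pot: (array([ 0.44  , -0.3449,  0.0287]), np.float64(0.00018997921268368474))
wrist: (array([0.5984, 0.1374, 0.0298]), np.float64(0.0012641951616724264))
```

View pics/fin.png

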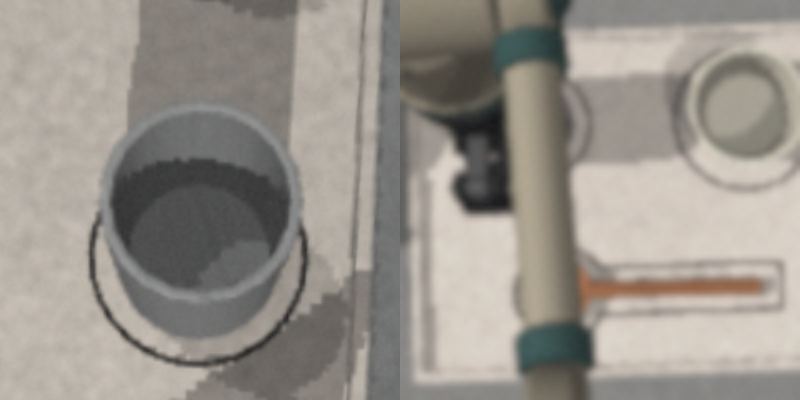

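The pot stands concentric in its ring (bottom gap about 10 mm, as expected), with its rim centre at (0.6003, 0.1379). The spoon handle lies inside its outline and the cup is untouched. I'll return to the lid with the same heading, so camera bias cancels.

>>> {"op": "move_arm", "data": {"deltas": [[[-0.018,-0.06,0,0,0.1],[-0.036,-0.12,0,0,0.1],[-0.055,-0.18,0,0,0.1],[-0.073,-0.24,0,0,0.1],[-0.09,-0.29,0,0,0.1],[-0.095,-0.31,0,0,0.1],[-0.095,-0.31,0,0,0.1],[-0.095,-0.31,0,0,0.1],[-0.095,-0.31,0,0,0.1]]]}}

```text
clock: 20.15
position: [0.356, 0.0544, 0.1961]
ee_rot: [0.0, 0.697, 0.717, 0.0]
contact_force: [-0.0, 0.8, 0.7]
width: 0.0386
gripper_force: 0.0
```

```bash
python3 look.py lid4 0 0 640 400 1; python3 - <<'E'
from rim import *
import pickle
pose=pickle.load(open("pics/lid4.pkl","rb")); g=cv2.cvtColor(cv2.imread("pics/lid4_raw.png"),cv2.COLOR_BGR2GRAY); g=cv2.GaussianBlur(g,(3,3),0)
cx,cy=.3546,.0541
for _ in range(5):
    P=[]
    for a in np.linspace(0,2*np.pi,180,endpoint=False):
        rr=np.arange(.029,.041,.0005); q=np.array([wpix([cx+k*np.cos(a),cy+k*np.sin(a),.012],pose) for k in rr],np.float32)
        v=cv2.remap(g,q[None,:,0],q[None,:,1],cv2.INTER_LINEAR)[0].astype(float); d=v[:-4]-v[4:]; k=d.argmax()
        if d[k]>8: P.append([cx+(rr[k]+.001)*np.cos(a),cy+(rr[k]+.001)*np.sin(a)])
    P=np.array(P); f=least_squares(lambda x:np.hypot(*(P-x[:2]).T)-x[2],[cx,cy,.035],loss="soft_l1",f_scale=.0007); cx,cy=f.x[:2]
print("flange",f.x,len(P),np.median(np.abs(f.fun)))
m=(g<45).astype(np.uint8); n,l,st,ce=cv2.connectedComponentsWithStats(m); e=wpix([cx,cy,.03],pose)
i=[k for k in range(1,n) if abs(ce[k]-e).max()<12 and st[k,4]>50]; print(e,st[i],ce[i])
t=np.linspace(0,2*np.pi,90); obs=np.array([st[i[0],0],st[i[0],1],st[i[0],0]+st[i[0],2]-1,st[i[0],1]+st[i[0],3]-1])
def ex(x): K=np.array([wpix([x[0]+.01*np.cos(a),x[1]+.01*np.sin(a),z],pose) for a in t for z in(.013,.041)]); return np.r_[K.min(0),K.max(0)]
k=least_squares(lambda x:ex(x)-obs,[cx,cy]); print("knob",k.x,k.fun)
E
```

```text
[0.356  0.0544 0.1961] [[-0.0288  0.9996  0.001 ]
 [ 0.9996  0.0288  0.0003]
 [ 0.0003  0.001  -1.    ]] 0.03856671682297222 20.15
flange [0.3554 0.0533 0.0345] 180 7.062873015126897e-05
[317.9046 185.0123] [[310 174  17  23 323]] [[318.     184.7802]]
knob [0.3555 0.053 ] [-2.2693 -2.1907  2.2688  2.142 ]
```

>>> {"op": "move_arm", "data": {"deltas": [[[-0.001,-0.001,0.06,0,0.1],[-0.001,-0.001,0.12,0,0.1],[-0.001,-0.001,0.17,0,0.1],[-0.001,-0.001,0.195,0,0.1],[-0.001,-0.001,0.207,0,0.1],[-0.001,-0.001,0.211,0,0.1],[-0.001,-0.001,0.211,0,0.1],[-0.001,-0.001,0.211,0,1],[-0.001,-0.001,0.211,0,1],[-0.001,-0.001,0.211,0,1],[-0.001,-0.001,0.211,0,1],[-0.001,-0.001,0.211,0,1]]], "squeeze": 40}}

```text
clock: 21.4
position: [0.3542, 0.0534, 0.0279]
ee_rot: [0.001, 0.697, 0.717, 0.001]
contact_force: [1.3, 0.8, 5.9]
width: 0.0181
gripper_force: 39.5
```

```bash
python3 - <<'E'
from h import *
np.set_printoptions(precision=4,suppress=True)
p,R,s=tool(); print(p,R,s["width"],s["gripper_force"],s["contact_force"]); off=R.T@(np.array([.3554,.0533,p[2]])-p); print("lid in tool",off)
off[1]=0; t=np.array([.6003,.1379,p[2]])-R@[off[0],0,0]; print("to pot",R.T@(t-p)/.8)
E
```

```text
[0.3542 0.0534 0.0279] [[-0.0285  0.9996  0.0024]
 [ 0.9996  0.0285  0.0001]
 [ 0.      0.0024 -1.    ]] 0.018080451455312795 39.50310945510864 [1.2714 0.8278 5.8725]
lid in tool [-0.0002  0.0012  0.    ]
to pot [0.097  0.3105 0.0007]
```

>>> {"op": "move_arm", "data": {"deltas": [[[0,0,-0.03,0,1],[0,0,-0.08,0,1],[0,0,-0.13,0,1],[0.02,0.06,-0.15,0,1],[0.037,0.12,-0.15,0,1],[0.056,0.18,-0.15,0,1],[0.075,0.24,-0.15,0,1],[0.09,0.29,-0.15,0,1],[0.097,0.31,-0.15,0,1],[0.097,0.31,-0.15,0,1],[0.097,0.31,-0.15,0,1],[0.097,0.31,-0.15,0,1]]]}}

```text
clock: 22.6
position: [0.597, 0.1376, 0.1469]
ee_rot: [-0.001, 0.697, 0.717, -0.001]
contact_force: [-0.1, -0.9, -1.4]
width: 0.0186
gripper_force: 39.4
```

```bash
python3 - <<'E'
from h import *
np.set_printoptions(precision=4,suppress=True)
p,R,s=tool(); print(p,R,s["width"],np.abs(s["qd"]).max()); t=np.array([.6003,.1379,.0959])-R@[-.0002,0,0]; print("to pot",R.T@(t-p)/.8)
E
```

```text
[0.597  0.1376 0.1469] [[-0.0284  0.9996 -0.0026]
 [ 0.9996  0.0284 -0.0004]
 [-0.0003 -0.0026 -1.    ]] 0.018630750927168243 0.010237012161314908
to pot [0.0006 0.0043 0.0637]
```

>>> {"op": "move_arm", "data": {"deltas": [[[0.001,0.004,0.02,0,1],[0.001,0.004,0.035,0,1],[0.001,0.004,0.045,0,1],[0.001,0.004,0.049,0,1],[0.001,0.004,0.049,0,1],[0.001,0.004,0.049,0,1]]]}}

```text
clock: 23.2
position: [0.6023, 0.1389, 0.1085]
ee_rot: [0.0, 0.697, 0.717, 0.0]
contact_force: [1.4, -0.4, -1.5]
width: 0.0184
gripper_force: 39.4
```

```bash
python3 - <<'E'
from h import *
np.set_printoptions(precision=4,suppress=True)
p,R,s=tool(); print(p,R[:,2],s["contact_force"],np.abs(s["qd"]).max()); t=np.array([.6003,.1379,.0959])-R@[-.0002,0,0]; print("to pot",R.T@(t-p)/.8)
E
```

```text
[0.6023 0.1389 0.1085] [ 0.0007  0.0001 -1.    ] [ 1.4023 -0.3588 -1.4722] 0.008734976094952098
to pot [-0.001  -0.0025  0.0157]
```

>>> {"op": "move_arm", "data": {"deltas": [[[-0.001,-0.002,0,0,1],[-0.001,-0.002,0.003,0,1],[-0.001,-0.002,0.006,0,1],[-0.001,-0.002,0.009,0,1],[-0.001,-0.002,0.011,0,1],[-0.001,-0.002,0.011,0,1]]], "squeeze": 25}}

```text
clock: 23.8
position: [0.6003, 0.1381, 0.0989]
ee_rot: [-0.0, 0.697, 0.717, -0.0]
contact_force: [0.4, -0.2, -0.9]
width: 0.0187
gripper_force: 39.4
```

The plug is 5 mm into the mouth with no contact force. Seating it now.

>>> {"op": "move_arm", "data": {"deltas": [[[0,0,0.0015,0,1],[0,0,0.003,0,1],[0,0,0.0045,0,1],[0,0,0.006,0,1],[0,0,0.006,0,1]]]}}

```text
clock: 24.3
position: [0.6006, 0.1381, 0.096]
ee_rot: [0.0, 0.697, 0.717, 0.0]
contact_force: [-2.4, -0.5, 6.9]
width: 0.0183
gripper_force: 40.2
```

It is seated at exactly the expected height (0.096) with 7 N. Releasing and retreating.

>>> {"op": "move_arm", "data": {"deltas": [[[0,0,-0.001,0,1],[0,0,-0.001,0,0.2],[0,0,-0.001,0,0],[0,0,-0.001,0,0],[0,0,-0.001,0,0],[0,0,-0.02,0,0],[0,0,-0.06,0,0],[0,0,-0.11,0,0],[0,0,-0.15,0,0],[0,0,-0.15,0,0],[0,0,-0.15,0,0]]]}}

```text
clock: 25.4
position: [0.6007, 0.1381, 0.2151]
ee_rot: [0.0, 0.697, 0.717, 0.001]
contact_force: [-0.1, 0.5, 0.2]
width: 0.0429
gripper_force: 0.0
```

```bash
python3 look.py fin2 0 0 640 400 1; python3 - <<'E'
from rim import *
import pickle
pose=pickle.load(open("pics/fin2.pkl","rb")); g=cv2.cvtColor(cv2.imread("pics/fin2_raw.png"),cv2.COLOR_BGR2GRAY)
m=(g<45).astype(np.uint8); n,l,st,ce=cv2.connectedComponentsWithStats(m); b=[.6003,.1379]
i=[k for k in range(1,n) if abs(ce[k]-wpix([*b,.1],pose)).max()<20 and st[k,4]>50]; print(wpix([*b,.095],pose),st[i],ce[i])
t=np.linspace(0,2*np.pi,90); s=st[i[0]]; obs=np.array([s[0],s[1],s[0]+s[2]-1,s[1]+s[3]-1])
def ex(x): K=np.array([wpix([x[0]+.01*np.cos(a),x[1]+.01*np.sin(a),z],pose) for a in t for z in(x[2],x[2]+.028)]); return np.r_[K.min(0),K.max(0)]
print("knob xy at home height",least_squares(lambda x:ex([*x,.081])-obs,b).x, "expected knob box",ex([*b,.081]),obs)
gb=cv2.GaussianBlur(g,(3,3),0)
for z in(.0805,):
  cx,cy=b
  for _ in range(5):
    P=[]
    for a in np.linspace(0,2*np.pi,180,endpoint=False):
        rr=np.arange(.029,.041,.0005); q=np.array([wpix([cx+k*np.cos(a),cy+k*np.sin(a),z],pose) for k in rr],np.float32)
        v=cv2.remap(gb,q[None,:,0],q[None,:,1],cv2.INTER_LINEAR)[0].astype(float); d=np.abs(v[:-4]-v[4:]); k=d.argmax()
        if d[k]>8: P.append([cx+(rr[k]+.001)*np.cos(a),cy+(rr[k]+.001)*np.sin(a)])
    P=np.array(P); f=least_squares(lambda x:np.hypot(*(P-x[:2]).T)-x[2],[cx,cy,.035],loss="soft_l1",f_scale=.0007); cx,cy=f.x[:2]
  print("flange",f.x,len(P),np.median(np.abs(f.fun)))
E
```

```text
[0.6007 0.1381 0.2151] [[-0.0285  0.9996  0.0014]
 [ 0.9996  0.0285  0.0003]
 [ 0.0002  0.0014 -1.    ]] 0.042856935379951944 25.4
[318.1528 198.2767] [[307 185  22  29 512]] [[317.7949 198.9941]]
knob xy at home height [0.5997 0.1378] expected knob box [306.0256 182.8551 330.3536 214.9209] [307 185 328 213]
flange [0.5999 0.1411 0.0365] 173 0.0009706218730743885
```

The knob measures at (0.5997, 0.1378), level and centred on the pot. Handing in.

```bash
python3 -c "
from rig import manip
print(manip.sign_off())"
```

```text
the job is handed in; nothing more can be done
None
```

The job is handed in at about 25 s of the 64 s limit: my measurements put the pot in its ring, the lid fully home on it and the spoon in its outline, but the sign-off returned no verdict.

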